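# File two samples in the light-tight chest

## Task

Put the two new sample bottles from the steel tray away in the sample chest, one in each of its two empty wells, standing upright on the well floor. The flaps hide which wells are already taken, so feel gently: a taken well stops you at the cap of the bottle inside. The bottles are glass: never press hard, lower each one through the flaps until your fingers are nearly at the chest's top before letting it slide down home, and do not disturb the candle, the jug or the oil bottle.

Things in the scene. Friction and masses are not known exactly. Their poses are not given: they have to be found in the camera images.
- chest: grey steel light-tight sample chest fixed on the bench, 120 x 170 x 100 mm high (x, y, z), flat aluminium top; origin at the centre of its underside, z up. It has 2 x 3 square wells. Four already hold a bottle just like the samples, hidden under the shut flaps, its cap 23 mm below the chest's top; two are empty and nothing outside shows which. End handles stick out 16 mm at 66 mm height
- well0 (a point): centre of a well's mouth, in the plane of the chest's top, at x -25, y +50 mm in the chest's axes. All six wells are alike: 36 mm square, with a rubber floor 94 mm below the top. Two thin dark sprung flaps shut the mouth; they swing down 17 mm under a light push (under 1 N) and close again by themselves. A bottle let go with its base through them slides on down by its own weight
- well1 (a point): centre of another well's mouth, the same, at x -25, y +0 mm in the chest's axes
- well2 (a point): centre of another well's mouth, the same, at x -25, y -50 mm in the chest's axes
- well3 (a point): centre of another well's mouth, the same, at x +25, y +50 mm in the chest's axes
- well4 (a point): centre of another well's mouth, the same, at x +25, y +0 mm in the chest's axes
- well5 (a point): centre of another well's mouth, the same, at x +25, y -50 mm in the chest's axes
- sampleA_centre (a point): one of the two new sample bottles, standing upright in the tray: amber glass, 71 mm tall, body 28 mm across up to 45 mm, then a shoulder to a ribbed black screw cap 22 mm across and 17 mm high at the top (54 to 71 mm above the base); about 60 g. The point is on its axis half-way up, 35.5 mm above its base; z along the bottle towards the cap
- sampleB_centre (a point): the other new sample bottle, the same in every way
- tray: shallow open steel tray fixed on the bench, 190 x 100 x 16 mm with 3 mm walls and floor, in which the two new bottles stand; origin at the centre of its underside, x along its long side
- candle: bystander: poured candle in a blue studded pot, 90 mm across and 100 mm high with its wick; origin at the centre of its underside
- jug: bystander: white plastic measuring jug with a handle, 90 mm across (125 mm over the handle), 110 mm high; origin at the centre of its underside
- oil: bystander: amber oil bottle, 64 mm across, 150 mm high; origin at the centre of its underside

How it is judged (in metres and radians):
At the end, for the whole second after the job is handed in: Both new bottles stand at rest in wells of the chest, upright to 14 degrees, with the base within 6 mm of the well floor (so under the flaps, in a well that was empty), and released (z of each of sampleA_centre, sampleB_centre in the frame of chest below 0.048 m and x of sampleA_centre in the frame of chest between -0.05 and 0.05 m and y of sampleA_centre in the frame of chest between -0.075 and 0.075 m and angle between each of sampleA_centre, sampleB_centre's own z axis and vertical below 0.25 rad and x of sampleB_centre in the frame of chest between -0.05 and 0.05 m and y of sampleB_centre in the frame of chest between -0.075 and 0.075 m and linear speed of each of sampleA, sampleB below 0.03 m/s); the robot touches nothing.
It fails at once if the chest, or a bottle standing in it, is pressed hard (contact forces on it over 70 N in all) (contact force between chest and anything else above 70 N).
It fails at once if a new bottle is dropped from a height or flung (faster than 1.2 m/s) (linear speed of any of sampleA, sampleB above 1.2 m/s).
It fails at once if the candle, the jug or the oil bottle is moved by more than 30 mm (distance of any of candle, jug, oil from where it was at the start of the episode above 0.03 m).
It also fails if it takes over 72 s, if anything falls off the work surface, if the arm or the gripper's body presses on something with over 40 N, if the wrist force passes 120 N, or if a joint passes its speed limit or range.

## Robot

A 6-joint arm with a two-finger parallel gripper is mounted at the origin on the work surface. World frame = base frame: x ahead of the robot, y to its left, z up, the work surface at z = 0. Lengths are in mm, angles in rad, forces in N, time in s.
With the tool pointing down it reaches from about 350 to 725 mm from the base axis. Payload 4.3 kg.
Tool frame: the origin (TCP) lies midway between the tips of the shut fingers; the grasp point (between the pads) lies 19 mm behind it; z points along the fingers, y is the line along which they close (so a half turn about z gives the same grasp; the last joint's range is limited). The gripper opens to 85 mm and grips with 20 to 120 N. Pads are 22 mm wide; open, the fingers measure 114 mm over their backs; the gripper's body (76 mm by 85 mm) begins 54 mm behind the grasp point. The pads swing forward as they close: fully open they stand 13 mm farther back than shut.
Start: joints at [1.032, 0.377, 0.081, 1.274, 0, 1.46], TCP at [239.085, 522.977, 231.329] pointing down, gripper open.
Joint ranges: [-2.72, 2.72], [-0.84, 1.66], [-1.02, 1.22], [-1.77, 2.12], [-1.37, 1.28], [-3.14, 3.14]. Speed limits (rad/s): [2.57, 2.57, 3.14, 3.14, 3.14, 3.14].

## Interface

Orientations are given as a 3x3 rotation matrix whose columns are the frame's x, y, z axes.
In Python, from cell import observe, read_camera, finish_job, cut_out gives the robot as it stands.
- The arm moves only by the shell command python3 -m inch 'ROWS' [FORCE]. ROWS is JSON, one flat list of numbers, 7 for each row, row after row: the opening, from 0 (shut) to 1 (fully open), then the shift along the tool's x, y, z each as a share of 250 mm, from -1 to 1, then the turn, a rotation vector about the tool's x, y, z each as a share of 2 pi rad, from -1 to 1. A call has 1 to 8 rows; each row is the pose to reach, as a shift and turn from the pose commanded when the call began, along the tool's axes at that moment, turning the shorter way round; what a row does not reach only later rows make up. A row lasts 1/12 s, in which the tool goes at most 41.7 mm and 7.16 degrees, less where a joint would pass 70% of its speed; a pose out of reach is approached as far as the arm can. A call with a number of a shift or a turn outside -1 to 1 is refused whole. A call with a gripper value outside its range is refused whole. The fingers move at their own pace and stop on an object; FORCE is the grip in N (left out, the last holds). Time passes only in rows, so rows that repeat a pose let the fingers close. It gives the time, the measured TCP pose, the force, the opening and the grip force at its end, in the units of the state.
- observe(): the state, without advancing time (a new reading comes with each control period).
- read_camera(name): name is "scene" or "top"; returns a dict with "color" (384x512x3 uint8, red, green, blue), "fovy" (degrees; the focal length in pixels is half the picture's height over the tangent of half this angle, whatever the lens; pixels are square), "cx", "cy" (the principal point, pixels), "k1" (the pictures are not rectified: a ray, as slopes to the right and down, at radius r is drawn at 1 + k1 r^2 times it, then the intrinsics apply), "rvec" (rotation vector, rad) and "tvec" (3), from world to camera coordinates, as OpenCV has them. Camera axes: x right, y down, z forward; pixel columns grow to the right and rows downward; lengths in mm; the calibration is good to about 2 mm. A picture is of the moment at which its call begins. There is no depth.
- finish_job(): hands the job in; it is judged then, once.
Trained networks look in the newest picture that a camera, given by its name, has taken for a name from the list of things; names that differ only in an ending like _2 or _b are one class to them, and where a whole thing is asked for, a point or a joint stands for the part that bears it (a point fixed in the world has none). Each returns a list of dicts, best first, with "score" (0 to 1); they miss things now and then, are a little off and sometimes report something else, mostly with a low value. They report only what shows in the picture. A call takes as long as a camera call.
- cut_out(camera, target): "pixels" (384x512 bool, what is visible of it) and "at" ([column, row] in pixels, amid what is visible of it).
The state is a dict: "time": time; "qpos": joint angles; "dq": joint speeds; "joint_torque": joint torques, N m; "tool_pos": TCP position; "orientation": TCP orientation; "ft_force": force on the tool from outside, world axes, zero at the start; "moment": the same for the moment, N m; "grip_width": finger opening in mm; "gripper_force": force on a finger pad.
Only numpy, scipy, OpenCV 4.12 (cv2) and the standard library are available. Lean on these libraries where they do the work, as an engineer would, in place of code of your own. Each camera call takes 0.05 s, during which the arm holds its last target. There are 200 camera calls.

## Working session

There is one attempt and no reset: what is moved stays moved. The work goes in short steps, Python scripts to look and compute and a shell command to move; the robot and the scene stay as the last step left them, time stands still between calls to the robot, and variables do not carry over. Pictures are saved under pics/ and viewed, at most 10 in all, crops included, and the job is handed in when it is done.

```bash
ls; mkdir -p pics; cat > h.py <<'E'
import numpy as np, cv2
from cell import observe, read_camera, cut_out
def cam(n):
    c=read_camera(n); return c
def K(c):
    f=c["color"].shape[0]/2/np.tan(np.radians(c["fovy"])/2)
    return np.array([[f,0,c["cx"]],[0,f,c["cy"]],[0,0,1.]]), np.array([c["k1"],0,0,0,0.])
def ray(c,px):
    k,d=K(c); R=cv2.Rodrigues(np.array(c["rvec"],float))[0]; t=np.array(c["tvec"],float)
    # exact inverse of x*(1+k1 r^2)
    u=cv2.undistortPointsIter(np.array([[px]],float),k,d,None,None,(3,100,1e-10))[0,0]
    return -R.T@t, R.T@np.array([u[0],u[1],1])
def atz(c,px,z):
    o,d=ray(c,px); return o+d*(z-o[2])/d[2]
def proj(c,P):
    k,d=K(c); return cv2.projectPoints(np.array(P,float).reshape(-1,1,3),np.array(c["rvec"],float),np.array(c["tvec"],float),k,d)[0][:,0]
E
python3 - <<'E'
from h import *
for n in("top","scene"):
    c=cam(n); cv2.imwrite(f"pics/{n}0.png",c["color"][...,::-1])
    print(n,-cv2.Rodrigues(np.array(c["rvec"],float))[0].T@np.array(c["tvec"]),c["fovy"],c["k1"])
    for t in["chest","tray","sampleA_centre","sampleB_centre","candle","jug","oil"]:
        for r in cut_out(n,t)[:3]: print(t,round(r["score"],2),np.round(r["at"]),r["pixels"].sum())
s=observe();print(s)
E
```

```text
pics
top [ 430.79350918  -10.23875299 1331.12168762] 57.07479071331218 -0.10104276758613376
chest 0.96 [211. 205.] 1839
tray 0.81 [285. 216.] 1163
sampleA_centre 0.54 [280. 225.] 39
sampleB_centre 0.59 [284. 200.] 72
candle 0.62 [368. 220.] 551
jug 0.75 [116. 212.] 738
oil 0.82 [228. 148.] 293
scene [1458.30595659  400.08321707  955.59092473] 50.350622800539185 0.04529846511649863
chest 0.82 [299. 196.] 2841
tray 0.31 [299. 196.] 2901
sampleA_centre 0.72 [234. 166.] 133
candle 0.76 [155. 144.] 646
jug 0.77 [414. 226.] 1579
oil 0.62 [252. 240.] 808
{'time': 0.8, 'qpos': array([1.03168363e+00, 3.77277617e-01, 8.10348084e-02, 1.27441605e+00,
       1.87783227e-06, 1.46052278e+00]), 'dq': array([-0.00061284, -0.000152  ,  0.00021268, -0.00011202, -0.00136826,
        0.00171275]), 'joint_torque': array([-1.92536231e-04, -4.63456893e+01,  2.70142543e+01, -2.41522985e-04,
       -6.85219084e-05,  2.34957440e-06]), 'tool_pos': array([239.09818336, 522.98281364, 231.35566905]), 'orientation': array([[-9.09449060e-01,  4.15815346e-01,  6.89610761e-05],
       [ 4.15815352e-01,  9.09449052e-01,  1.18934138e-04],
       [-1.32619453e-05,  1.36839615e-04, -9.99999991e-01]]), 'ft_force': array([-0.37486929, -0.45743481,  0.12818095]), 'moment': array([-0.05482382, -0.01859301,  0.0086304 ]), 'gripper_force': 0.0, 'grip_width': 85.49931900128503}
```

```bash
python3 - <<'E'
import cv2
a=cv2.imread("pics/top0.png")[120:280,70:410]; b=cv2.imread("pics/scene0.png")[110:290,110:480]
cv2.imwrite("pics/top1.png",cv2.resize(a,None,fx=2.35,fy=2.35,interpolation=2)); cv2.imwrite("pics/scene1.png",cv2.resize(b,None,fx=2.15,fy=2.15,interpolation=2))
E
```

```text
(no output)
```

View pics/top1.png

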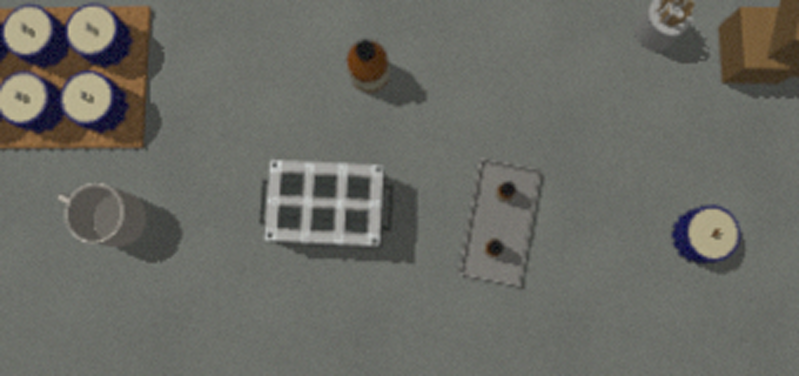

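View pics/scene1.png

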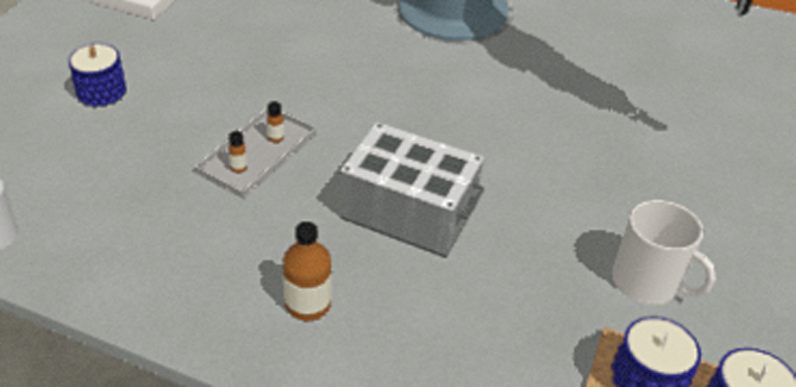

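The top view shows the chest (around crop 325,203) with six dark wells, the tray (503,222) with two black caps at about (507,190) and (494,247). The oil bottle, candle and jug are all well clear. In the scene view both bottles stand upright, and the arm blocks neither view.

```bash
cat > loc.py <<'E'
from h import *
from scipy.optimize import least_squares
W=np.array([[-25,50],[-25,0],[-25,-50],[25,50],[25,0],[25,-50]],float)
def blobs(c,m,thr,lo,hi):
    g=c["color"].max(2); b=((g<thr)&m).astype(np.uint8)
    n,l,s,_=cv2.connectedComponentsWithStats(b,connectivity=4)
    out=[]
    for i in range(1,n):
        if lo<s[i,4]<hi:
            w=np.where(l==i,np.clip(thr+30-g.astype(float),0,None),0); ys,xs=np.nonzero(w)
            out.append([*np.average(np.c_[xs,ys],axis=0,weights=w[ys,xs]),s[i,4]])
    return np.array(out)
E
python3 - <<'E'
from loc import *
C={}
for n in("top","scene"):
    c=C[n]=cam(n); m=cut_out(n,"chest")[0]["pixels"]
    x,y=cv2.boundingRect(m.astype(np.uint8))[:2]
    b=blobs(c,m,90,30,400); print(n,np.round(b,1).tolist())
    print("  world",np.round([atz(c,p[:2],98)[:2] for p in b]).tolist())
for t,p in [("sA",(280,225)),("sB",(284,200))]:
    print(t,np.round(atz(C["top"],p,68)))
for p in[(220.5,173),(237.5,159)]: print(np.round(atz(C["scene"],p,68)))
E
```

```text
top [[193.7, 198.0, 84.0], [207.9, 198.9, 81.0], [222.0, 199.3, 80.0], [234.0, 210.4, 107.0], [192.6, 212.1, 86.0], [206.9, 213.0, 82.0], [221.1, 213.8, 81.0]]
  world [[587.0, 168.0], [584.0, 118.0], [582.0, 69.0], [543.0, 26.0], [537.0, 171.0], [534.0, 121.0], [531.0, 71.0]]
scene []
  world []
sA [ 493. -137.   68.]
sB [ 583. -153.   68.]
[ 578. -159.   68.]
[ 489. -142.   68.]
```

```bash
python3 - <<'E'
from loc import *
P={}
for n,thr,boxes in(("top",90,None),("scene",100,None)):
    c=cam(n); m=cut_out(n,"chest")[0]["pixels"]
    M=np.zeros(m.shape,bool)
    for q in proj(c,[[587,168,98],[584,119,98],[582,69,98],[537,171,98],[534,121,98],[531,71,98]]).astype(int): M[q[1]-9:q[1]+10,q[0]-9:q[0]+10]=1
    if n=="scene": 
        q=proj(c,[559,120,98])[0].astype(int); print(c["color"].max(2)[q[1]-14:q[1]+15:2,q[0]-22:q[0]+23:2])
    for th in(80,100,120):
        b=blobs(c,M,th,20,160); b=b if len(b) else np.zeros((0,3))
        w=np.array([atz(c,p[:2],98)[:2] for p in b]); print(n,th,np.round(np.c_[w,b[:,2]],1).tolist())
    M=np.zeros(m.shape,bool)
    for q in proj(c,[[493,-139,68],[581,-156,68]]).astype(int): M[q[1]-9:q[1]+10,q[0]-9:q[0]+10]=1
    b=blobs(c,M,45,8,200); print(n,"caps",np.round([[*atz(c,p[:2],68 if n=="top" else 66),*p] for p in b],1).tolist())
    for t in("tray",):
        pass
E
```

```text
top 80 [[587.3, 168.5, 78.0], [584.2, 118.1, 77.0], [582.2, 68.8, 76.0], [537.4, 171.3, 79.0], [534.2, 120.8, 81.0], [531.3, 71.5, 80.0]]
top 100 [[586.9, 168.6, 88.0], [583.8, 118.4, 85.0], [581.8, 68.5, 88.0], [537.2, 171.3, 91.0], [534.2, 121.1, 85.0], [531.7, 71.3, 91.0]]
top 120 [[587.5, 168.5, 107.0], [584.3, 118.5, 100.0], [582.0, 68.4, 102.0], [537.8, 171.0, 107.0], [534.7, 120.7, 105.0], [532.0, 70.7, 101.0]]
top caps [[582.7, -159.3, 68.0, 285.7, 200.2, 22.0], [493.1, -138.8, 68.0, 280.4, 225.0, 23.0]]
[[160 193 209 210 172 134 179 206 211 208 211 200 176 160 158 156 159 161
  159 158 162 161 161]
 [188 210 209 198  95  86  88  98 130 178 210 230 220 210 202 171 160 163
  164 163 162 160 161]
 [206 208 209 115  78  82  92  91  93 200 210 204 185 208 211 213 210 201
  188 164 161 161 163]
 [230 232 180 128 101  90  91  79 152 211 210 140  86  99 130 192 206 208
  234 222 202 181 164]
 [210 215 206 214 212 180 126 105 207 210 182  78  90  92  87  89 104 207
  208 209 211 209 211]
 [204  92 102 155 198 214 211 224 209 201  95  87  87  85  80  90 200 209
  204  97 128 185 211]

[... 586 characters left out ...]
0  97  96 122 157 196 210 209 213 211 207 194 209 209 154  83  90  86
   90  93  93 200 204]
 [100 103  99 113 114 104 112 158 194 209 211 233 238 248 156 109  86  89
   89  86 172 212 208]
 [100 101 102 113 110 102 106 100  92 116 188 215 219 207 209 211 198 150
   99 100 208 207 210]]
scene 80 []
scene 100 [[528.6, 69.6, 51.0], [531.3, 120.3, 55.0], [578.6, 67.6, 56.0], [533.4, 170.0, 61.0], [581.0, 117.7, 60.0], [584.0, 167.7, 67.0]]
scene 120 [[528.7, 69.9, 62.0], [531.2, 120.2, 65.0], [578.9, 67.6, 66.0], [533.7, 170.3, 69.0], [581.7, 117.6, 73.0], [622.9, 64.5, 21.0], [583.9, 167.9, 76.0]]
scene caps [[494.4, -140.3, 66.0, 237.0, 160.5, 26.0], [583.0, -160.5, 66.0, 219.5, 174.2, 28.0]]
```

```bash
cat > go.py <<'E'
import sys; from h import *
from scipy.spatial.transform import Rotation as Rn
def go(x,y,z,yaw=-3):
    s=observe(); R=s["orientation"]; d=R.T@(np.array([x,y,z])-s["tool_pos"])
    a=np.radians(yaw); c,q=np.cos(a),np.sin(a)
    T=np.array([[-c,-q,0],[-q,c,0],[0,0,-1.]])
    rv=Rn.from_matrix(R.T@T).as_rotvec()
    print("shift mm",np.round(d,1),"share",np.round(d/250,4),"turn share",np.round(rv/2/np.pi,4),"t",s["time"])
if __name__=="__main__": go(*map(float,sys.argv[1:]))
E
python3 go.py 330 290 231; python3 go.py 494 -139.5 200
```

```text
shift mm [-179.6 -174.1    0.3] share [-0.7182 -0.6964  0.0013] turn share [ 0.      0.     -0.0599] t 1.2
shift mm [-507.3 -496.5   31.3] share [-2.0291 -1.9861  0.1252] turn share [ 0.      0.     -0.0599] t 1.2
```

```bash
python3 -m inch '[0.6,-0.72,-0.7,0,0,0,-0.06, 0.6,-0.72,-0.7,0,0,0,-0.06, 0.6,-0.72,-0.7,0,0,0,-0.06, 0.6,-0.72,-0.7,0,0,0,-0.06, 0.6,-0.72,-0.7,0,0,0,-0.06, 0.6,-0.72,-0.7,0,0,0,-0.06, 0.6,-0.72,-0.7,0,0,0,-0.06]' 25; python3 go.py 494 -139.5 200
```

```text
time: 1.78
tool_pos: [331.3, 284.2, 231.5]
orientation: [[-0.998, 0.058, 0.001], [0.058, 0.998, -0.003], [-0.001, -0.002, -1.0]]
ft_force: [-1.0, -0.3, 0.3]
grip_width: 51.1
gripper_force: 0.0
shift mm [-186.9 -413.4   32.7] share [-0.7477 -1.6537  0.1309] turn share [-0.0004  0.0002 -0.0009] t 1.7833
```

```bash
python3 -m inch '[0.6,-0.4,-0.9,0,0,0,0, 0.6,-0.4,-0.9,0,0,0,0, 0.6,-0.4,-0.9,0,0,0,0, 0.6,-0.4,-0.9,0,0,0,0, 0.6,-0.4,-0.9,0,0,0,0, 0.6,-0.4,-0.9,0,0,0,0, 0.6,-0.4,-0.9,0,0,0,0]'; python3 go.py 494 -139.5 120
```

```text
time: 2.37
tool_pos: [421.0, 54.0, 231.6]
orientation: [[-0.998, 0.06, 0.003], [0.06, 0.998, -0.003], [-0.003, -0.002, -1.0]]
ft_force: [0.3, 1.0, 0.3]
grip_width: 51.1
gripper_force: 0.0
shift mm [ -84.2 -188.4  112.3] share [-0.3366 -0.7538  0.4491] turn share [-0.0004  0.0004 -0.0012] t 2.3667
```

```bash
python3 -m inch '[0.6,-0.337,-0.754,0.1,0,0,-0.001, 0.6,-0.337,-0.754,0.2,0,0,-0.001, 0.6,-0.337,-0.754,0.3,0,0,-0.001, 0.6,-0.337,-0.754,0.4,0,0,-0.001, 0.6,-0.337,-0.754,0.449,0,0,-0.001, 0.6,-0.337,-0.754,0.449,0,0,-0.001, 0.6,-0.337,-0.754,0.449,0,0,-0.001, 0.6,-0.337,-0.754,0.449,0,0,-0.001]'; python3 go.py 494 -139.5 54
python3 - <<'E'
from h import *
c=cam("scene");im=c["color"][110:230,160:320,::-1];cv2.imwrite("pics/s2.png",cv2.resize(im,None,fx=4,fy=4,interpolation=2))
E
```

```text
time: 3.03
tool_pos: [491.8, -133.1, 117.5]
orientation: [[-0.999, 0.047, -0.003], [0.047, 0.999, 0.002], [0.003, 0.002, -1.0]]
ft_force: [0.3, 1.3, -0.2]
grip_width: 51.2
gripper_force: 0.0
shift mm [-2.8 -6.4 63.4] share [-0.011  -0.0256  0.2537] turn share [ 0.0003 -0.0005  0.0009] t 3.0333
```

View pics/s2.png

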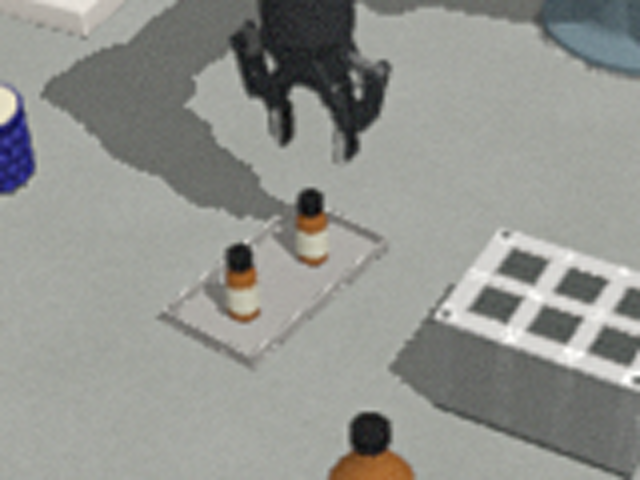

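The fingertips (282,135 and 345,155 in the crop) straddle the near bottle's cap (311,202), so the approach is aligned. I'll re-read the settled pose before going down.

```bash
python3 go.py 494 -139.5 54
```

```text
shift mm [-2.1 -6.9 64.7] share [-0.0084 -0.0275  0.259 ] turn share [ 0.0002 -0.0002  0.0011] t 3.0833
```

```bash
python3 -m inch '[0.6,-0.008,-0.0275,0,0,0,0.001, 0.6,-0.008,-0.0275,0.09,0,0,0.001, 0.6,-0.008,-0.0275,0.18,0,0,0.001, 0.6,-0.008,-0.0275,0.259,0,0,0.001, 0.6,-0.008,-0.0275,0.259,0,0,0.001, 0.6,-0.008,-0.0275,0.259,0,0,0.001]'; python3 go.py 494 -139.5 54
```

```text
time: 3.58
tool_pos: [494.1, -139.5, 54.9]
orientation: [[-0.999, 0.05, -0.0], [0.05, 0.999, 0.0], [0.001, 0.0, -1.0]]
ft_force: [0.4, 0.5, 0.7]
grip_width: 51.0
gripper_force: 0.0
shift mm [0.1 0.  0.9] share [0.0003 0.0001 0.0036] turn share [ 0.0001 -0.0001  0.0003] t 3.5833
```

```bash
python3 -m inch '[0.1,0,0,0,0,0,0, 0.1,0,0,0,0,0,0, 0.1,0,0,0,0,0,0, 0.1,0,0,0,0,0,0, 0.1,0,0,0,0,0,0, 0.1,0,0,0,0,0,0]' 25;  python3 -m inch '[0.1,0,0,0,0,0,0, 0.1,0,0,-0.1,0,0,0, 0.1,0,0,-0.2,0,0,0, 0.1,0,0,-0.3,0,0,0, 0.1,0,0,-0.42,0,0,0, 0.1,0,0,-0.42,0,0,0]'
python3 go.py 533.8 120.8 160
python3 - <<'E'
from h import *
c=cam("scene");im=c["color"][110:230,160:320,::-1];cv2.imwrite("pics/s3.png",cv2.resize(im,None,fx=4,fy=4,interpolation=2))
E
```

```text
time: 4.08
tool_pos: [496.0, -140.7, 56.1]
orientation: [[-0.999, 0.052, 0.004], [0.052, 0.999, -0.0], [-0.004, -0.0, -1.0]]
ft_force: [-0.5, 2.0, 6.9]
grip_width: 20.6
gripper_force: 24.4
time: 4.58
tool_pos: [497.8, -142.0, 165.5]
orientation: [[-0.999, 0.052, 0.009], [0.052, 0.999, -0.004], [-0.009, -0.004, -1.0]]
ft_force: [0.6, 0.1, -0.3]
grip_width: 20.8
gripper_force: 25.0
shift mm [-22.3 264.3   4.7] share [-0.0892  1.0574  0.019 ] turn share [-0.0006  0.0015  0.0001] t 4.5833
```

View pics/s3.png

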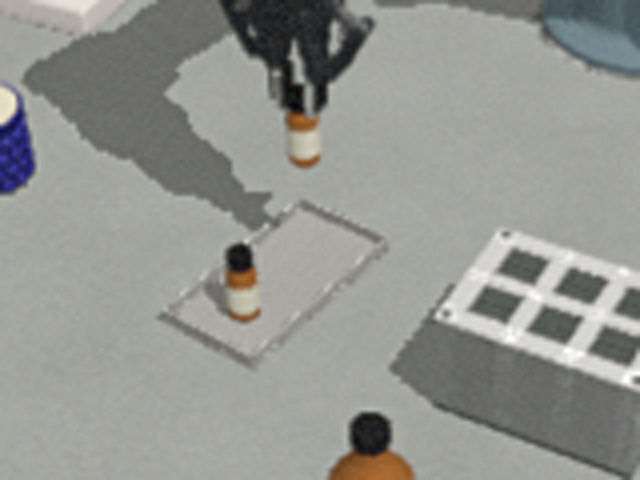

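Bottle A hangs upright from the fingers (crop 303,135), and B is undisturbed at (241,285). Next I'll move over the chest's nearest well.

```bash
python3 go.py 531.2 70.9 180;  python3 -m inch '[0.1,0,0.15,-0.06,0,0,0, 0.1,-0.03,0.3,-0.06,0,0,0, 0.1,-0.06,0.45,-0.06,0,0,0, 0.1,-0.09,0.6,-0.06,0,0,0, 0.1,-0.09,0.75,-0.06,0,0,0, 0.1,-0.09,0.86,-0.06,0,0,0, 0.1,-0.09,0.86,-0.06,0,0,0, 0.1,-0.09,0.86,-0.06,0,0,0]';python3 -m inch '[0.1,0,0,0,0,0,0,0.1,0,0,0,0,0,0]'; python3 go.py 531.2 70.9 160
```

```text
shift mm [-23.3 214.  -17.4] share [-0.0931  0.8561 -0.0697] turn share [-0.0004  0.0011  0.0001] t 4.6333
time: 5.3
tool_pos: [527.1, 74.3, 173.1]
orientation: [[-0.999, 0.049, -0.002], [0.049, 0.999, -0.0], [0.002, -0.001, -1.0]]
ft_force: [-1.0, -1.2, 0.1]
grip_width: 20.3
gripper_force: 25.0
time: 5.47
tool_pos: [527.5, 72.0, 173.8]
orientation: [[-0.999, 0.053, -0.001], [0.053, 0.999, -0.0], [0.001, -0.0, -1.0]]
ft_force: [0.1, 0.2, -0.2]
grip_width: 20.5
gripper_force: 25.0
shift mm [-3.7 -0.9 13.8] share [-0.0149 -0.0036  0.0551] turn share [-0.0001 -0.0001 -0.0001] t 5.4667
```

```bash
python3 -m inch '[0.1,-0.015,-0.004,0.03,0,0,0, 0.1,-0.015,-0.004,0.055,0,0,0,0.1,-0.015,-0.004,0.055,0,0,0,0.1,-0.015,-0.004,0.055,0,0,0]';python3 -m inch '[0.1,0,0,0.03,0,0,0,0.1,0,0,0.05,0,0,0,0.1,0,0,0.06,0,0,0,0.1,0,0,0.06,0,0,0]'
python3 - <<'E'
from h import *
c=cam("scene");im=c["color"][110:260,200:400,::-1];cv2.imwrite("pics/s4.png",cv2.resize(im,None,fx=4,fy=4,interpolation=2))
E
```

```text
time: 5.8
tool_pos: [530.9, 71.3, 159.6]
orientation: [[-0.999, 0.053, -0.002], [0.053, 0.999, 0.0], [0.002, -0.0, -1.0]]
ft_force: [-0.1, 0.9, -0.8]
grip_width: 20.7
gripper_force: 25.1
time: 6.13
tool_pos: [531.0, 71.9, 144.7]
orientation: [[-0.999, 0.052, -0.001], [0.052, 0.999, 0.0], [0.001, -0.0, -1.0]]
ft_force: [-0.2, -0.3, -0.2]
grip_width: 20.4
gripper_force: 25.1
```

View pics/s4.png

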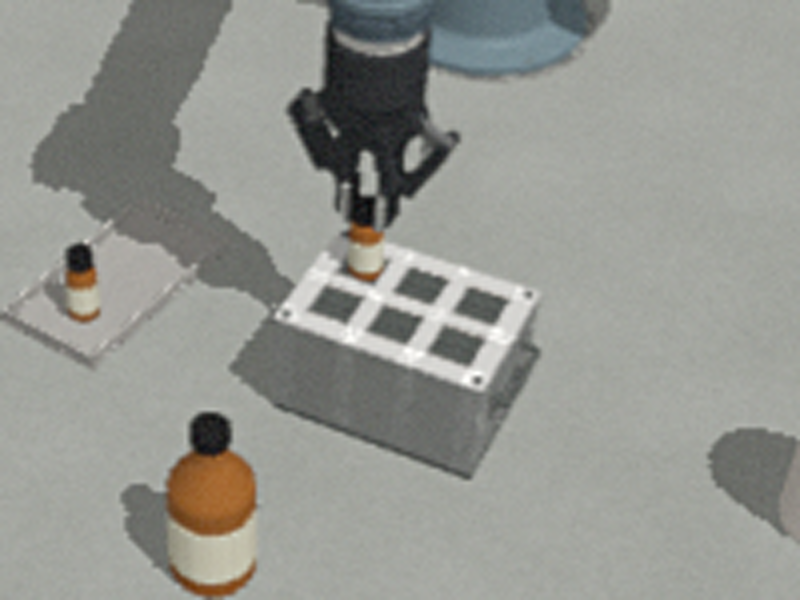

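The bottle (crop 365,255) has entered the near corner well, and no force shows. I'll feel further down.

```bash
python3 -m inch '[0.1,0,0,0.02,0,0,0,0.1,0,0,0.04,0,0,0,0.1,0,0,0.04,0,0,0]'; python3 -m inch '[0.1,0,0,0.01,0,0,0,0.1,0,0,0.02,0,0,0,0.1,0,0,0.02,0,0,0]'; python3 -m inch '[0.1,0,0,0.01,0,0,0,0.1,0,0,0.01,0,0,0]'
```

```text
time: 6.43
tool_pos: [530.9, 71.9, 134.5]
orientation: [[-0.999, 0.052, -0.001], [0.052, 0.999, 0.0], [0.001, 0.0, -1.0]]
ft_force: [-0.4, -1.3, -0.6]
grip_width: 20.6
gripper_force: 25.1
time: 6.68
tool_pos: [531.2, 71.9, 130.0]
orientation: [[-0.999, 0.052, -0.001], [0.052, 0.999, 0.0], [0.001, 0.0, -1.0]]
ft_force: [-1.0, 0.5, -1.1]
grip_width: 20.8
gripper_force: 25.1
time: 6.85
tool_pos: [531.4, 71.9, 127.7]
orientation: [[-0.999, 0.052, -0.0], [0.052, 0.999, 0.0], [0.0, 0.0, -1.0]]
ft_force: [0.4, -0.4, -2.0]
grip_width: 20.9
gripper_force: 25.1
```

```bash
python3 -m inch '[0.1,0,0,0.01,0,0,0,0.1,0,0,0.01,0,0,0]'; python3 -m inch '[0.1,0,0,0.01,0,0,0,0.1,0,0,0.01,0,0,0]';  python3 -m inch '[0.1,0,0,0.01,0,0,0,0.1,0,0,0.01,0,0,0]'
```

```text
time: 7.02
tool_pos: [531.4, 71.9, 125.2]
orientation: [[-0.999, 0.052, -0.0], [0.052, 0.999, 0.0], [0.0, 0.0, -1.0]]
ft_force: [0.4, 0.8, -0.5]
grip_width: 20.9
gripper_force: 25.1
time: 7.18
tool_pos: [531.4, 71.9, 122.6]
orientation: [[-0.999, 0.052, -0.0], [0.052, 0.999, 0.0], [0.0, 0.0, -1.0]]
ft_force: [0.2, 0.2, -0.2]
grip_width: 20.5
gripper_force: 25.1
time: 7.35
tool_pos: [531.4, 71.9, 120.2]
orientation: [[-0.999, 0.052, -0.0], [0.052, 0.999, 0.0], [0.0, 0.0, -1.0]]
ft_force: [-0.5, 0.8, 0.0]
grip_width: 21.1
gripper_force: 25.1
```

No stop 10 mm past cap depth, so this well is empty. I'll lower until the fingers are just above the top, then release.

```bash
python3 -m inch '[0.1,0,0,0.03,0,0,0,0.1,0,0,0.045,0,0,0,0.1,0,0,0.06,0,0,0,0.1,0,0,0.06,0,0,0]'; python3 -m inch '[0.45,0,0,0,0,0,0,0.45,0,0,0,0,0,0,0.45,0,0,0,0,0,0,0.45,0,0,0,0,0,0]';python3 -m inch '[0.45,0,0,0,0,0,0,0.45,0,0,-0.12,0,0,0,0.45,0,0,-0.24,0,0,0,0.45,0,0,-0.3,0,0,0,0.45,0,0,-0.3,0,0,0]'; python3 go.py 580 -40 185
python3 go.py 583 -160 120
```

```text
time: 7.68
tool_pos: [530.7, 71.9, 104.3]
orientation: [[-0.999, 0.052, -0.002], [0.052, 0.999, 0.0], [0.002, -0.0, -1.0]]
ft_force: [-0.1, -0.5, -0.5]
grip_width: 21.1
gripper_force: 25.1
time: 8.02
tool_pos: [532.0, 71.9, 105.9]
orientation: [[-0.999, 0.052, 0.001], [0.052, 0.999, 0.0], [-0.001, 0.0, -1.0]]
ft_force: [-0.1, -0.1, -0.1]
grip_width: 38.3
gripper_force: 0.0
time: 8.43
tool_pos: [534.5, 72.0, 184.9]
orientation: [[-0.999, 0.052, 0.008], [0.052, 0.999, 0.0], [-0.008, 0.001, -1.0]]
ft_force: [1.3, 0.5, -0.0]
grip_width: 38.7
gripper_force: 0.0
shift mm [ -51.3 -109.5    0.2] share [-0.205  -0.4379  0.0008] turn share [0.0001 0.0012 0.0001] t 8.4333
shift mm [ -59.9 -229.2   65.2] share [-0.2398 -0.9168  0.2608] turn share [0.0001 0.0012 0.0001] t 8.4333
```

```bash
python3 -m inch '[0.6,-0.04,-0.15,0,0,0,0,0.6,-0.08,-0.3,0,0,0,0,0.6,-0.12,-0.45,0.05,0,0,0,0.6,-0.16,-0.6,0.1,0,0,0,0.6,-0.2,-0.75,0.15,0,0,0,0.6,-0.24,-0.917,0.2,0,0,0,0.6,-0.24,-0.917,0.26,0,0,0,0.6,-0.24,-0.917,0.26,0,0,0]';python3 -m inch '[0.6,0,0,0,0,0,0,0.6,0,0,0,0,0,0]'; 
python3 - <<'E'
from h import *
c=cam("scene");im=c["color"][110:260,200:400,::-1];cv2.imwrite("pics/s5.png",cv2.resize(im,None,fx=4,fy=4,interpolation=2))
E
python3 go.py 583 -160 54
```

```text
time: 9.1
tool_pos: [577.5, -161.9, 111.3]
orientation: [[-0.998, 0.056, -0.005], [0.056, 0.998, 0.002], [0.006, 0.002, -1.0]]
ft_force: [-0.9, -0.1, -0.3]
grip_width: 51.3
gripper_force: 0.0
time: 9.27
tool_pos: [579.2, -159.0, 115.6]
orientation: [[-0.999, 0.051, -0.001], [0.051, 0.999, 0.001], [0.001, 0.001, -1.0]]
ft_force: [0.2, -1.1, -0.0]
grip_width: 51.0
gripper_force: 0.0
shift mm [-3.3 -1.  62.2] share [-0.0132 -0.0038  0.2489] turn share [0.     0.0001 0.0004] t 9.3167
```

View pics/s5.png

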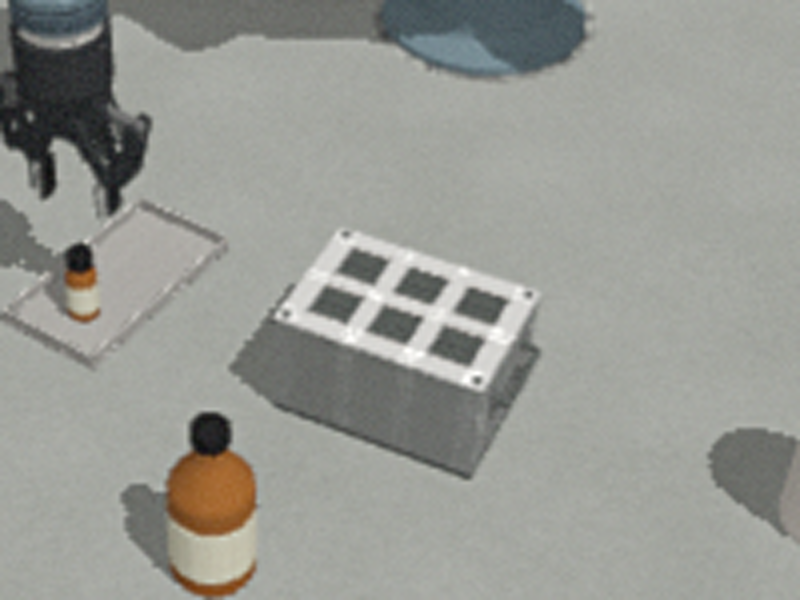

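Bottle A is out of sight below the shut flaps (well at crop 362,265), so it slid home. The fingers straddle B's cap (80,257).

```bash
python3 -m inch '[0.6,-0.013,-0.004,0,0,0,0, 0.6,-0.013,-0.004,0.09,0,0,0, 0.6,-0.013,-0.004,0.18,0,0,0, 0.6,-0.013,-0.004,0.248,0,0,0, 0.6,-0.013,-0.004,0.248,0,0,0, 0.6,-0.013,-0.004,0.248,0,0,0]'; python3 -m inch '[0.1,0,0,0,0,0,0, 0.1,0,0,0,0,0,0, 0.1,0,0,0,0,0,0, 0.1,0,0,0,0,0,0, 0.1,0,0,0,0,0,0, 0.1,0,0,0,0,0,0]' 25;  python3 -m inch '[0.1,0,0,0,0,0,0, 0.1,0,0,-0.1,0,0,0, 0.1,0,0,-0.2,0,0,0, 0.1,0,0,-0.3,0,0,0, 0.1,0,0,-0.4,0,0,0, 0.1,0,0,-0.52,0,0,0, 0.1,0,0,-0.52,0,0,0]'
python3 go.py 581.1 68.3 180
```

```text
time: 9.82
tool_pos: [582.5, -160.3, 53.6]
orientation: [[-0.999, 0.05, -0.001], [0.05, 0.999, 0.001], [0.001, 0.001, -1.0]]
ft_force: [-0.1, 0.4, 0.4]
grip_width: 51.3
gripper_force: 0.0
time: 10.32
tool_pos: [584.4, -161.5, 55.3]
orientation: [[-0.999, 0.052, 0.003], [0.052, 0.999, -0.0], [-0.003, -0.0, -1.0]]
ft_force: [-0.0, 2.0, 5.6]
grip_width: 21.1
gripper_force: 24.5
time: 10.9
tool_pos: [585.9, -162.7, 190.2]
orientation: [[-0.999, 0.052, 0.009], [0.052, 0.999, -0.004], [-0.01, -0.003, -1.0]]
ft_force: [1.6, 0.6, -0.0]
grip_width: 20.9
gripper_force: 24.8
shift mm [ 16.9 230.5   9.3] share [0.0677 0.922  0.0371] turn share [-0.0005  0.0015  0.0001] t 10.9
```

```bash
python3 -m inch '[0.1,0.01,0.15,0,0,0,0, 0.1,0.02,0.3,0,0,0,0, 0.1,0.03,0.45,0,0,0,0, 0.1,0.04,0.6,0,0,0,0, 0.1,0.05,0.75,0,0,0,0, 0.1,0.06,0.915,0.03,0,0,0, 0.1,0.06,0.915,0.04,0,0,0, 0.1,0.06,0.915,0.04,0,0,0]';python3 -m inch '[0.1,0,0,0,0,0,0,0.1,0,0,0,0,0,0,0.1,0,0,0,0,0,0]'; python3 go.py 581.1 68.3 160
```

```text
time: 11.57
tool_pos: [578.7, 70.0, 172.5]
orientation: [[-0.999, 0.048, -0.002], [0.048, 0.999, -0.0], [0.002, -0.0, -1.0]]
ft_force: [0.1, -0.8, -1.0]
grip_width: 20.6
gripper_force: 24.9
time: 11.82
tool_pos: [580.0, 66.4, 173.8]
orientation: [[-0.999, 0.054, 0.0], [0.054, 0.999, -0.0], [-0.0, -0.0, -1.0]]
ft_force: [1.1, -0.2, -0.2]
grip_width: 21.0
gripper_force: 24.9
shift mm [-1.   1.9 13.8] share [-0.0039  0.0077  0.055 ] turn share [-0.      0.0001 -0.0003] t 11.8167
```

Lower to TCP 146, check for forces, then to 134.

```bash
python3 -m inch '[0.1,-0.004,0.008,0.03,0,0,0, 0.1,-0.004,0.008,0.06,0,0,0,0.1,-0.004,0.008,0.07,0,0,0,0.1,-0.004,0.008,0.07,0,0,0]';python3 -m inch '[0.1,0,0,0.02,0,0,0,0.1,0,0,0.04,0,0,0,0.1,0,0,0.04,0,0,0]';python3 -m inch '[0.1,0,0,0.02,0,0,0,0.1,0,0,0.04,0,0,0,0.1,0,0,0.04,0,0,0]'
```

```text
time: 12.15
tool_pos: [579.8, 69.4, 154.5]
orientation: [[-0.999, 0.052, -0.003], [0.052, 0.999, 0.0], [0.003, -0.0, -1.0]]
ft_force: [0.5, -0.2, -1.3]
grip_width: 20.8
gripper_force: 25.0
time: 12.4
tool_pos: [580.2, 69.8, 144.9]
orientation: [[-0.999, 0.052, -0.001], [0.052, 0.999, 0.0], [0.001, -0.0, -1.0]]
ft_force: [0.1, -0.6, -0.7]
grip_width: 21.0
gripper_force: 25.0
time: 12.65
tool_pos: [580.1, 69.9, 134.9]
orientation: [[-0.999, 0.052, -0.002], [0.052, 0.999, 0.0], [0.002, 0.0, -1.0]]
ft_force: [-0.3, 0.8, -1.1]
grip_width: 20.8
gripper_force: 25.0
```

```bash
python3 -m inch '[0.1,0,0,0.01,0,0,0,0.1,0,0,0.02,0,0,0,0.1,0,0,0.02,0,0,0]'; python3 -m inch '[0.1,0,0,0.008,0,0,0,0.1,0,0,0.008,0,0,0]'
```

```text
time: 12.9
tool_pos: [580.5, 69.9, 130.5]
orientation: [[-0.999, 0.052, -0.001], [0.052, 0.999, 0.0], [0.001, 0.0, -1.0]]
ft_force: [-0.3, -0.4, -1.5]
grip_width: 21.1
gripper_force: 25.0
time: 13.07
tool_pos: [581.3, 69.8, 129.5]
orientation: [[-0.999, 0.052, 0.001], [0.052, 0.999, -0.0], [-0.001, 0.0, -1.0]]
ft_force: [-0.3, 1.2, -0.2]
grip_width: 21.0
gripper_force: 24.9
```

```bash
python3 -m inch '[0.1,0,0,0.006,0,0,0,0.1,0,0,0.006,0,0,0]';python3 -m inch '[0.1,0,0,0.006,0,0,0,0.1,0,0,0.006,0,0,0]'
```

```text
time: 13.23
tool_pos: [582.3, 69.8, 129.3]
orientation: [[-0.999, 0.052, 0.004], [0.052, 0.999, -0.0], [-0.004, 0.0, -1.0]]
ft_force: [-1.3, -0.4, 7.8]
grip_width: 20.7
gripper_force: 25.3
time: 13.4
tool_pos: [583.2, 69.8, 129.1]
orientation: [[-0.999, 0.052, 0.006], [0.052, 0.999, -0.0], [-0.006, 0.0, -1.0]]
ft_force: [-0.7, -1.2, 12.8]
grip_width: 21.0
gripper_force: 25.5
```

The stop comes at TCP 129, exactly cap depth, so this well is taken. On to the next well along +y.

```bash
python3 -m inch '[0.1,0,0,-0.08,0,0,0,0.1,0,0,-0.18,0,0,0,0.1,0,0,-0.18,0,0,0,0.1,0,0.1,-0.18,0,0,0,0.1,0,0.2,-0.18,0,0,0,0.1,0,0.2,-0.18,0,0,0,0.1,0,0.2,-0.18,0,0,0]';python3 -m inch '[0.1,0,0,0,0,0,0,0.1,0,0,0,0,0,0]'; python3 go.py 583.8 118.2 146
```

```text
time: 13.98
tool_pos: [583.1, 120.7, 170.5]
orientation: [[-0.999, 0.05, -0.001], [0.05, 0.999, -0.0], [0.001, -0.0, -1.0]]
ft_force: [-0.1, -0.3, 0.2]
grip_width: 20.8
gripper_force: 24.9
time: 14.15
tool_pos: [583.2, 119.0, 170.6]
orientation: [[-0.999, 0.053, -0.001], [0.053, 0.999, -0.0], [0.001, -0.0, -1.0]]
ft_force: [0.5, 0.7, -1.0]
grip_width: 20.6
gripper_force: 24.9
shift mm [-0.7 -0.8 24.6] share [-0.0028 -0.0032  0.0986] turn share [-0.0001 -0.0001 -0.    ] t 14.15
```

```bash
python3 -m inch '[0.1,-0.003,-0.003,0.04,0,0,0, 0.1,-0.003,-0.003,0.07,0,0,0,0.1,-0.003,-0.003,0.1,0,0,0,0.1,-0.003,-0.003,0.1,0,0,0]';python3 -m inch '[0.1,0,0,0.02,0,0,0,0.1,0,0,0.04,0,0,0,0.1,0,0,0.04,0,0,0]'; python3 -m inch '[0.1,0,0,0.01,0,0,0,0.1,0,0,0.02,0,0,0,0.1,0,0,0.02,0,0,0]'
```

```text
time: 14.48
tool_pos: [582.6, 118.4, 143.5]
orientation: [[-0.999, 0.052, -0.004], [0.052, 0.999, -0.0], [0.004, -0.001, -1.0]]
ft_force: [-0.2, -0.5, -1.0]
grip_width: 20.8
gripper_force: 24.9
time: 14.73
tool_pos: [583.5, 118.9, 134.9]
orientation: [[-0.999, 0.052, -0.002], [0.052, 0.999, -0.0], [0.002, -0.0, -1.0]]
ft_force: [0.6, -0.6, -1.0]
grip_width: 20.9
gripper_force: 24.9
time: 14.98
tool_pos: [583.9, 119.1, 130.7]
orientation: [[-0.999, 0.052, -0.0], [0.052, 0.999, 0.0], [0.0, 0.0, -1.0]]
ft_force: [-0.3, 0.2, -1.3]
grip_width: 20.9
gripper_force: 24.9
```

```bash
python3 -m inch '[0.1,0,0,0.008,0,0,0,0.1,0,0,0.012,0,0,0,0.1,0,0,0.012,0,0,0]'; python3 -m inch '[0.1,0,0,0.006,0,0,0,0.1,0,0,0.006,0,0,0]'
```

```text
time: 15.23
tool_pos: [585.1, 119.0, 129.2]
orientation: [[-0.999, 0.052, 0.003], [0.052, 0.999, 0.0], [-0.003, 0.0, -1.0]]
ft_force: [-0.4, -0.5, 4.2]
grip_width: 20.9
gripper_force: 25.1
time: 15.4
tool_pos: [586.2, 119.0, 129.1]
orientation: [[-0.999, 0.052, 0.005], [0.052, 0.999, -0.0], [-0.005, 0.0, -1.0]]
ft_force: [-0.9, -0.7, 11.0]
grip_width: 20.9
gripper_force: 25.6
```

Taken as well. On to the far +y well (586.4, 168.1).

```bash
python3 -m inch '[0.1,0,0,-0.08,0,0,0,0.1,0,0,-0.18,0,0,0,0.1,0,0,-0.18,0,0,0,0.1,0,0.1,-0.18,0,0,0,0.1,0,0.2,-0.18,0,0,0,0.1,0,0.2,-0.18,0,0,0,0.1,0,0.2,-0.18,0,0,0]';python3 -m inch '[0.1,0,0,0,0,0,0,0.1,0,0,0,0,0,0]'; python3 go.py 586.4 168.1 146
```

```text
time: 15.98
tool_pos: [586.4, 169.9, 170.8]
orientation: [[-0.999, 0.05, -0.001], [0.05, 0.999, -0.0], [0.001, -0.0, -1.0]]
ft_force: [0.1, 0.0, 0.0]
grip_width: 20.9
gripper_force: 24.9
time: 16.15
tool_pos: [586.5, 168.2, 171.1]
orientation: [[-0.999, 0.052, -0.001], [0.052, 0.999, -0.0], [0.001, -0.0, -1.0]]
ft_force: [-0.1, -0.2, -0.4]
grip_width: 20.8
gripper_force: 24.9
shift mm [ 0.  -0.1 25.1] share [ 0.0002 -0.0003  0.1003] turn share [-0.0001 -0.0001 -0.    ] t 16.15
```

```bash
python3 -m inch '[0.1,0,0,0.04,0,0,0, 0.1,0,0,0.07,0,0,0,0.1,0,0,0.1,0,0,0,0.1,0,0,0.1,0,0,0]';python3 -m inch '[0.1,0,0,0.02,0,0,0,0.1,0,0,0.04,0,0,0,0.1,0,0,0.04,0,0,0]'; python3 -m inch '[0.1,0,0,0.01,0,0,0,0.1,0,0,0.02,0,0,0,0.1,0,0,0.02,0,0,0]'
```

```text
time: 16.48
tool_pos: [585.2, 168.3, 144.0]
orientation: [[-0.999, 0.052, -0.004], [0.052, 0.999, -0.001], [0.004, -0.001, -1.0]]
ft_force: [0.6, 0.4, -1.2]
grip_width: 21.0
gripper_force: 24.9
time: 16.73
tool_pos: [586.1, 168.8, 135.4]
orientation: [[-0.999, 0.052, -0.002], [0.052, 0.999, -0.0], [0.001, -0.0, -1.0]]
ft_force: [-0.0, -0.9, -0.4]
grip_width: 21.0
gripper_force: 24.9
time: 16.98
tool_pos: [586.5, 168.9, 131.2]
orientation: [[-0.999, 0.052, -0.0], [0.052, 0.999, 0.0], [0.0, 0.0, -1.0]]
ft_force: [-0.4, 1.4, -1.4]
grip_width: 20.7
gripper_force: 24.9
```

```bash
python3 -m inch '[0.1,0,0,0.008,0,0,0,0.1,0,0,0.012,0,0,0,0.1,0,0,0.012,0,0,0]'; python3 -m inch '[0.1,0,0,0.006,0,0,0,0.1,0,0,0.006,0,0,0]'
```

```text
time: 17.23
tool_pos: [587.3, 169.0, 129.2]
orientation: [[-0.999, 0.052, 0.002], [0.052, 0.999, 0.0], [-0.002, 0.0, -1.0]]
ft_force: [0.0, 0.2, 2.3]
grip_width: 20.8
gripper_force: 25.1
time: 17.4
tool_pos: [588.3, 169.0, 129.1]
orientation: [[-0.999, 0.052, 0.004], [0.052, 0.999, 0.0], [-0.004, 0.001, -1.0]]
ft_force: [-1.0, -0.5, 9.2]
grip_width: 20.6
gripper_force: 25.5
```

Taken. Next is the near row +y well (536.4, 170.7): rise, then shift 50 mm along tool +x.

```bash
python3 -m inch '[0.1,0,0,-0.08,0,0,0,0.1,0,0,-0.18,0,0,0,0.1,0,0,-0.18,0,0,0,0.1,0.1,0,-0.18,0,0,0,0.1,0.2,0,-0.18,0,0,0,0.1,0.2,0,-0.18,0,0,0,0.1,0.2,0,-0.18,0,0,0]';python3 -m inch '[0.1,0,0,0,0,0,0,0.1,0,0,0,0,0,0]'; python3 go.py 536.4 170.7 146
```

```text
time: 17.98
tool_pos: [535.1, 171.5, 171.3]
orientation: [[-0.999, 0.051, -0.002], [0.051, 0.999, -0.0], [0.002, -0.0, -1.0]]
ft_force: [0.7, 0.4, -0.4]
grip_width: 20.6
gripper_force: 24.9
time: 18.15
tool_pos: [537.9, 171.6, 172.0]
orientation: [[-0.999, 0.052, 0.001], [0.052, 0.999, 0.0], [-0.001, 0.0, -1.0]]
ft_force: [0.5, 0.4, -1.5]
grip_width: 20.8
gripper_force: 24.9
shift mm [ 1.5 -0.9 26. ] share [ 0.0058 -0.0038  0.1042] turn share [0.     0.0002 0.0001] t 18.15
```

```bash
python3 -m inch '[0.1,0.005,-0.004,0.04,0,0,0, 0.1,0.005,-0.004,0.07,0,0,0,0.1,0.005,-0.004,0.1,0,0,0,0.1,0.005,-0.004,0.1,0,0,0]';python3 -m inch '[0.1,0,0,0.02,0,0,0,0.1,0,0,0.04,0,0,0,0.1,0,0,0.04,0,0,0]'; python3 -m inch '[0.1,0,0,0.01,0,0,0,0.1,0,0,0.02,0,0,0,0.1,0,0,0.02,0,0,0]'
```

```text
time: 18.48
tool_pos: [534.8, 170.3, 145.0]
orientation: [[-0.999, 0.052, -0.003], [0.052, 0.999, -0.0], [0.003, -0.001, -1.0]]
ft_force: [-0.9, -0.1, -1.3]
grip_width: 21.2
gripper_force: 25.0
time: 18.73
tool_pos: [535.1, 170.5, 136.0]
orientation: [[-0.999, 0.052, -0.001], [0.052, 0.999, -0.0], [0.001, -0.0, -1.0]]
ft_force: [-0.9, 0.1, -1.1]
grip_width: 21.0
gripper_force: 25.0
time: 18.98
tool_pos: [535.3, 170.6, 131.7]
orientation: [[-0.999, 0.052, -0.0], [0.052, 0.999, 0.0], [0.0, -0.0, -1.0]]
ft_force: [-0.3, 0.8, 0.5]
grip_width: 20.9
gripper_force: 25.0
```

```bash
python3 -m inch '[0.1,0,0,0.008,0,0,0,0.1,0,0,0.012,0,0,0,0.1,0,0,0.012,0,0,0]'; python3 -m inch '[0.1,0,0,0.006,0,0,0,0.1,0,0,0.006,0,0,0]'
```

```text
time: 19.23
tool_pos: [535.3, 170.5, 128.9]
orientation: [[-0.999, 0.052, -0.0], [0.052, 0.999, 0.0], [0.0, 0.0, -1.0]]
ft_force: [-0.0, -0.2, -0.8]
grip_width: 21.2
gripper_force: 25.0
time: 19.4
tool_pos: [535.4, 170.6, 127.4]
orientation: [[-0.999, 0.052, -0.0], [0.052, 0.999, 0.0], [0.0, 0.0, -1.0]]
ft_force: [-0.1, 0.2, 0.5]
grip_width: 20.7
gripper_force: 25.0
```

Past the stop level with no force. A bit further to confirm.

```bash
python3 -m inch '[0.1,0,0,0.01,0,0,0,0.1,0,0,0.02,0,0,0,0.1,0,0,0.02,0,0,0]'; python3 -m inch '[0.1,0,0,0.01,0,0,0,0.1,0,0,0.02,0,0,0,0.1,0,0,0.02,0,0,0]'
```

```text
time: 19.65
tool_pos: [535.1, 170.5, 121.9]
orientation: [[-0.999, 0.052, -0.001], [0.052, 0.999, -0.0], [0.001, -0.0, -1.0]]
ft_force: [0.5, 0.2, -1.4]
grip_width: 20.9
gripper_force: 25.0
time: 19.9
tool_pos: [535.1, 170.5, 116.9]
orientation: [[-0.999, 0.052, -0.001], [0.052, 0.999, -0.0], [0.001, -0.0, -1.0]]
ft_force: [0.4, 0.1, 0.1]
grip_width: 20.6
gripper_force: 25.0
```

Empty. Lower to 104.5, release and rise.

```bash
python3 -m inch '[0.1,0,0,0.02,0,0,0,0.1,0,0,0.035,0,0,0,0.1,0,0,0.05,0,0,0,0.1,0,0,0.05,0,0,0]'; python3 -m inch '[0.45,0,0,0,0,0,0,0.45,0,0,0,0,0,0,0.45,0,0,0,0,0,0,0.45,0,0,0,0,0,0]';python3 -m inch '[0.45,0,0,0,0,0,0,0.45,0,0,-0.12,0,0,0,0.45,0,0,-0.24,0,0,0,0.45,0,0,-0.36,0,0,0,0.45,0,0,-0.48,0,0,0]'; python3 -m inch '[0.45,0.16,0,0,0,0,0,0.45,0.32,0,0,0,0,0,0.45,0.4,0.16,0,0,0,0,0.45,0.4,0.32,0,0,0,0,0.45,0.4,0.48,0,0,0,0,0.45,0.4,0.6,0,0,0,0,0.45,0.4,0.6,0,0,0,0,0.45,0.4,0.6,0,0,0,0]'
python3 - <<'E'
from h import *
c=cam("scene");im=c["color"][110:290,110:480,::-1];cv2.imwrite("pics/s6.png",cv2.resize(im,None,fx=2.15,fy=2.15,interpolation=2))
E
```

```text
time: 20.23
tool_pos: [534.7, 170.4, 103.9]
orientation: [[-0.999, 0.052, -0.002], [0.052, 0.999, -0.0], [0.002, -0.0, -1.0]]
ft_force: [-0.0, 0.2, -1.0]
grip_width: 21.1
gripper_force: 25.0
time: 20.57
tool_pos: [535.8, 170.7, 105.4]
orientation: [[-0.999, 0.052, 0.001], [0.052, 0.999, 0.0], [-0.001, 0.0, -1.0]]
ft_force: [-0.9, -0.2, 0.5]
grip_width: 38.4
gripper_force: 0.0
time: 20.98
tool_pos: [535.1, 170.5, 226.4]
orientation: [[-0.999, 0.052, -0.0], [0.052, 0.999, 0.0], [0.0, 0.0, -1.0]]
ft_force: [0.3, 0.4, 0.5]
grip_width: 38.8
gripper_force: 0.0
time: 21.65
tool_pos: [443.1, 326.8, 224.9]
orientation: [[-0.999, 0.049, 0.0], [0.049, 0.999, -0.0], [-0.0, -0.0, -1.0]]
ft_force: [0.5, -0.1, 0.6]
grip_width: 38.0
gripper_force: 0.0
```

View pics/s6.png

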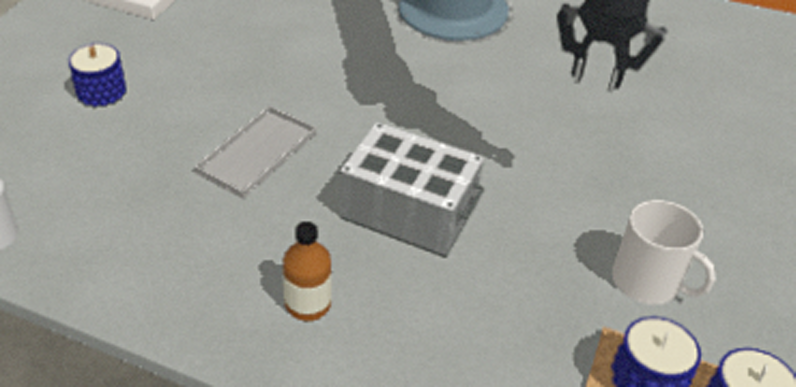

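The tray (255,150) is empty, all six flaps (410,165) are shut with no bottle protruding, and the candle, jug and oil bottle stand where they were. The gripper is empty and well clear.

```bash
python3 -c "
from cell import finish_job; print(finish_job())"
```

```text
the job is handed in; nothing more can be done
None
```

I put each new bottle into its own empty well of the chest (the two corner wells nearest the robot), released them and handed the job in at about 22 s; the last picture shows the flaps shut and the candle, jug and oil bottle unmoved, though under the flaps I couldn't see the bottles resting on the floor.

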